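Start the dust extractor at the saw bench

TASK

Start the dust extractor: push the long lever fully over, away from the robot, as far as it goes, then press the small round button on the control desk gently in with the fingertips, at least half-way, let it spring back and withdraw. Do not press the button before the lever is over. Leave the short lever, the other four buttons (the mushroom one stops the machine) and every loose thing alone; nothing is picked up.

Things in the scene. Friction and masses are not known exactly. Their poses are not given: they have to be found in the camera images.
- long_lever (a joint): how far the long lever is over, rad: 0 leans back (off), 1.1 fully over (on, against its stop); starts between 0 and 0.25. Stiff by friction (about 0.1 N m, 1 to 2 N at the ball); it stays where it is left
- long_lever_tip (a point): centre of the long lever's ball. Ball 26 mm across, black, on a steel rod 10 mm thick, 100 mm from the pivot to the ball's centre. The ball moves about 105 mm along its box's +x from off to on, 127 mm above the bench at both ends and 142 mm at mid-way
- long_lever_base: fixed grey box of the long lever, 110 x 70 x 45 mm (x, y, z), on the bench left or right of the desk, turned up to 0.4 rad; origin at the middle of its underside. The lever swings from its -x (towards the robot, off) to its +x (away, on) about a pivot 42 mm above the origin
- short_lever_tip (a point): centre of the ball (26 mm) of the short lever, 55 mm from its pivot, on a box of the same make at the other side of the desk; not to be used
- short_lever_base: fixed grey box of the short lever, 110 x 70 x 45 mm; origin at the middle of its underside
- desk: fixed grey control desk, 210 x 290 x 60 mm (x, y, z), turned up to 0.25 rad; origin at the middle of its underside. Its flat top carries six places, at x = -45 and 45 mm and y = -80, 0 and 80 mm in its own frame: five push buttons and the loose cube, in any order
- small_button_top (a point): centre of the top face of the small round button: black cap 24 mm across in a steel collar 36 mm across and 8 mm tall, the smallest of the five; its top stands 22 mm over the desk top, 82 mm over the bench, when out, and moves straight down when pressed
- small_button (a joint): how far the small round button is pushed in, m: 0 out, 0.008 fully in; it switches once 0.004 in. A spring brings it back: 1.5 N to start it, 3.3 N at 0.004, 5 N fully in
- wide_button: round push button, black cap 42 mm across in a 54 mm collar, 22 mm tall over the desk; not to be used. Origin on its axis at the desk top, 60 mm above the bench; it moves down when pressed (8 mm at most) and springs back
- square_button: square push button, black cap 34 mm wide in a 46 mm collar, 22 mm tall over the desk; not to be used. Origin on its axis at the desk top, 60 mm above the bench; it moves down when pressed (8 mm at most) and springs back
- bar_button: oblong push button, black cap 20 x 46 mm in a 32 x 58 mm collar, 22 mm tall over the desk; not to be used. Origin on its axis at the desk top, 60 mm above the bench; it moves down when pressed (8 mm at most) and springs back
- mushroom_button: mushroom-headed stop button, black domed head 46 mm across, 32 mm tall over the desk; not to be used. Origin on its axis at the desk top, 60 mm above the bench; it moves down when pressed (8 mm at most) and springs back
- small_button_base: the small round button's collar with its cap; origin on the button's axis at the desk top, 60 mm above the bench
- desk_block: loose beech cube, 40 mm, standing on one of the six places of the desk; origin at the middle of its underside
- pencil: loose flat carpenter's pencil, 170 x 14 x 8 mm, lying on the bench along its own x; origin at the middle of its underside
- beech_strip: loose beech strip 120 x 30 x 20 mm (x, y, z) lying on the bench between robot and desk; origin at the middle of its underside
- try_square: loose try square lying right of and beyond the desk, wooden stock 20 x 100 x 16 mm with a thin steel blade reaching 160 mm along +x; origin under the stock's centre
- glue_bottle: loose white bottle 50 mm across, 120 mm tall, beyond the desk; origin at the middle of its underside
- screw_jar: loose glass jar 66 mm across, 80 mm tall, left of and beyond the desk; origin at the middle of its underside
- hammer: loose hammer 260 mm long lying on the right of the bench along its own x; origin at its middle, underneath
- screwdriver: loose screwdriver 200 mm long lying on the left of the bench along its own x; origin at its middle, underneath

How it is judged:
By the outcome, as a careful person would: the job done as asked, in the order asked, and still so for the second after the job is handed in, with the robot touching nothing.
It also fails if it takes over 42 s, if anything falls off the work surface, if the arm or the gripper's body presses on something with over 40 N, if the wrist force passes 120 N, or if a joint passes its speed limit or range.

ROBOT

A 6-joint arm with a two-finger parallel gripper is mounted at the origin on the work surface. World frame = base frame: x ahead of the robot, y to its left, z up, the work surface at z = 0. Lengths are in m, angles in rad, forces in N, time in s.
With the tool pointing down it reaches from about 0.25 to 0.725 m from the base axis. Payload 9.7 kg.
Tool frame: the origin (TCP) lies midway between the tips of the shut fingers; the grasp point (between the pads) lies 19 mm behind it; y points along the fingers, z is the direction in which the jaws open and shut, and the axes are right-handed (so a half turn about y gives the same grasp; the last joint's range is limited). The gripper opens to 85 mm and grips with 20 to 120 N. Pads are 22 mm wide; open, the fingers measure 114 mm over their backs; the gripper's body (76 mm by 85 mm) begins 54 mm behind the grasp point. The pads swing forward as they close: fully open they stand 13 mm farther back than shut.
Start: joints at [1.347, 0.087, 0.176, 1.66, 0, 1.571], TCP at [0.122, 0.536, 0.208] pointing down, gripper open.
Joint ranges: [-3.13, 3.13], [-0.85, 1.81], [-1.15, 1.24], [-2.2, 2.28], [-1.44, 1.52], [-3.14, 3.14]. Speed limits (rad/s): [2.22, 2.22, 2.57, 3.14, 3.14, 3.14].

INTERFACE

Orientations are given as a rotation vector (axis times angle).
In Python, from plant import robot gives the robot as it stands.
- The arm moves only by the shell command python3 -m crank 'ROWS' [FORCE]. ROWS is JSON, a list that holds one entry, the list of rows, each a list of 7 numbers: the turn, a rotation vector about the world's x, y, z in units of 5 degrees (1.0 is 5 degrees), then the shift along the world's x, y, z in units of 40 mm (1.0 is 40 mm), then the finger opening in mm, from 0 to 85.4. A call has 1 to 20 rows; each row shifts and turns the commanded pose from where the row before left it; what a row does not reach is not made up. A row lasts 1/12 s, in which the tool goes at most 41.7 mm and 7.16 degrees, less where a joint would pass 70% of its speed; a pose out of reach is approached as far as the arm can. A call is refused whole if a number of a shift passes 1 or a number of a turn 1, either way. A call with a gripper value outside its range is refused whole. The fingers move at their own pace and stop on an object; FORCE is the grip in N (left out, the last holds). Time passes only in rows, so rows that do not move let the fingers close. It gives the time, the measured TCP pose, the force and the opening at its end, in the units of the state.
- robot.get_state(): the state, without advancing time (a new reading comes with each control period).
- robot.grab_frame(name): name is "scene" or "top" or "wrist"; returns the picture (420x560x3 uint8, blue, green, red); there is no depth.
- robot.camera_model(name): a dict with "fx", "fy", "cx", "cy" (pixels), "R" (3x3) and "t" (3): a world point X has camera coordinates R X + t. Camera axes: x right, y down, z forward; pixel columns grow to the right and rows downward; lengths in m; the calibration is good to about 2 mm. A picture is of the moment at which its call begins: read the wrist's pose just before it. camera_model takes no time and is no camera call; for the wrist camera it gives the pose at the moment of the call.
- robot.close_job(): hands the job in, once; it reports no verdict.
The state is a dict: "t": time; "qpos": joint angles; "qvel": joint speeds; "tau": joint torques, N m; "ee_pos": TCP position; "ee_rot": TCP orientation; "ft_force": force on the tool from outside, world axes, zero at the start; "ft_torque": the same for the moment, N m; "finger_gap": finger opening in m.
Only numpy, scipy, OpenCV 4.12 (cv2) and the standard library are available. Lean on these libraries where they do the work, as an engineer would, in place of code of your own. Each camera call takes 0.05 s, during which the arm holds its last target. There are 200 camera calls.

## Working session

There is one attempt and no reset: what is moved stays moved. The work goes in short steps, Python scripts to look and compute and a shell command to move; the robot and the scene stay as the last step left them, time stands still between calls to the robot, and variables do not carry over. Pictures are saved under pics/ and viewed, about 8 in all and at most 12, crops included, and the job is handed in when it is done.

```bash
mkdir -p pics
cat > h.py <<'E'
import numpy as np,cv2
from plant import robot
def ray(c,u,v,z):
    R=np.array(c["R"]);t=np.array(c["t"]);o=-R.T@t
    d=R.T@np.array([(u-c["cx"])/c["fx"],(v-c["cy"])/c["fy"],1])
    return o+d*(z-o[2])/d[2]
def proj(c,X):
    p=np.array(c["R"])@np.array(X)+np.array(c["t"]);return c["fx"]*p[0]/p[2]+c["cx"],c["fy"]*p[1]/p[2]+c["cy"]
E
python3 - <<'E'
from h import *
for n in("scene","top"):
    f=robot.grab_frame(n);cv2.imwrite(f"pics/{n}0.png",f);c=robot.camera_model(n)
    print(n,{k:np.round(c[k],3).tolist() for k in c},-np.array(c["R"]).T@np.array(c["t"]))
s=robot.get_state();print(s["t"],s["ee_pos"],s["ee_rot"],s["ft_force"],s["finger_gap"])
E
```

```text
scene {'fx': 526.372, 'fy': 526.372, 'cx': 281.223, 'cy': 206.558, 'R': [[0.281, 0.96, -0.0], [0.701, -0.206, -0.683], [-0.656, 0.192, -0.73]], 't': [-0.173, -0.322, 2.098]} [ 1.64999518 -0.30317544  1.3113534 ]
top {'fx': 455.769, 'fy': 455.769, 'cx': 279.434, 'cy': 210.623, 'R': [[-0.001, -1.0, 0.002], [-0.974, 0.0, -0.227], [0.227, -0.002, -0.974]], 't': [-0.007, 0.604, 1.16]} [ 0.3252046  -0.00552257  1.26671688]
0.1 [0.1220059  0.53606031 0.20745717] [-1.56483562  0.17584987 -0.17563944] [-0.19154016  0.20228652 -0.56863706] 0.08482098081231101
```

View pics/top0.png

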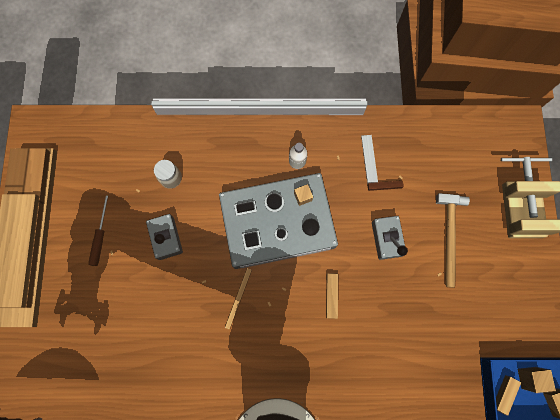

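View pics/scene0.png

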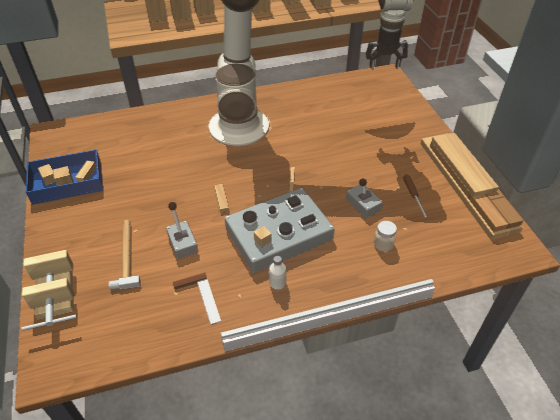

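The top view shows the long lever right of the desk (box ~(390,238), ball ~(402,251)), and the short one left at (163,238). On the desk, the small round button is at ~(281,233), wide (274,201), mushroom (311,227), square (251,239), bar (245,207), cube (304,193). The scene view agrees: long-lever ball ~(173,206), small button ~(272,210).

Run:
```python
from h import *
T=cv2.imread("pics/top0.png");S=cv2.imread("pics/scene0.png");ct,cs=robot.camera_model("top"),robot.camera_model("scene")
def dark(I,u,v,r,th):
    g=cv2.cvtColor(I,cv2.COLOR_BGR2GRAY)[v-r:v+r+1,u-r:u+r+1];n,l,s,c=cv2.connectedComponentsWithStats((g<th).astype('uint8'))
    for i in range(1,n):
        if s[i,4]>12: print("  comp",s[i,4],s[i,2:4],c[i]+[u-r,v-r])
for nm,u,v,r,th in(("ball",402,251,9,45),("small",281,233,9,60),("mush",311,227,13,50),("wide",274,201,12,50),("sq",251,239,12,50)):print(nm);dark(T,u,v,r,th)
print("scene");dark(S,173,206,8,50);print();dark(S,272,210,8,60)
def tri(a,b):
    A=[];
    B=[]
    for c,(u,v) in((ct,a),(cs,b)):
        P=np.array(c["R"]);t=np.array(c["t"]);x,y=(u-c["cx"])/c["fx"],(v-c["cy"])/c["fy"]
        A+= [P[0]-x*P[2],P[1]-y*P[2]];B+=[x*t[2]-t[0],y*t[2]-t[1]]
    return np.linalg.lstsq(np.array(A),np.array(B),rcond=None)
print("ball tri",tri((402,251),(172.5,206)),ray(ct,402,251,.127));print("small tri",tri((281,233),(272,210)),ray(ct,281,233,.082),ray(cs,272,210,.082))
# grey surfaces
hsv=cv2.cvtColor(T,cv2.COLOR_BGR2HSV);m=((hsv[...,1]<60)&(hsv[...,2]>60)).astype('uint8')
for nm,(a,b,c,d),z in(("box",(365,205,420,265),.045),("desk",(210,165,345,275),.06)):
    k=np.zeros_like(m);k[b:d,a:c]=m[b:d,a:c];k=cv2.morphologyEx(k,cv2.MORPH_OPEN,np.ones((3,3)))
    C=max(cv2.findContours(k,0,2)[0],key=cv2.contourArea)
    W=np.array([ray(ct,*p,z)[:2] for p in C[:,0]],np.float32);R=cv2.minAreaRect(W*1000);print(nm,R)
print("tcp in top",proj(ct,robot.get_state()["ee_pos"]))
cv2.imwrite("pics/c0.png",np.hstack([cv2.resize(T[160:275,205:345],None,fx=4,fy=4)[:440,:],cv2.resize(T[200:275,365:425],None,fx=4,fy=4,)[:440].copy() if 0 else cv2.copyMakeBorder(cv2.resize(T[205:270,365:425],None,fx=4,fy=4),0,180,0,0,0)]))
```

```text
ball
  comp 81 [11 10] [401.86419753 250.25925926]
small
  comp 59 [8 9] [280.52542373 233.06779661]
mush
  comp 217 [17 17] [310.28571429 226.63133641]
wide
  comp 177 [15 15] [273.78531073 201.03389831]
sq
  comp 156 [14 15] [251.04487179 239.19871795]
scene

  comp 15 [6 4] [271.66666667 210.93333333]
ball tri (array([ 0.48704128, -0.31461865,  0.12537027]), array([6.82247331e-06]), np.int32(3), array([1.45630846, 1.2614426 , 0.64090549])) [ 0.48649271 -0.31595965  0.127     ]
small tri (array([ 0.54282862, -0.01081914,  0.07208808]), array([1.91922253e-06]), np.int32(3), array([1.41439918, 1.26728371, 0.62947531])) [ 0.54080437 -0.0117223   0.082     ] [ 0.55186702 -0.01220219  0.082     ]
box ((536.9642333984375, -307.6866455078125), (111.08290100097656, 68.53385162353516), 7.4110941886901855)
desk ((581.5006103515625, -2.706085205078125), (214.18576049804688, 287.6361389160156), 11.767277717590332)
tcp in top (np.float64(27.989418348390643), np.float64(413.6717406062523))
```

View pics/c0.png

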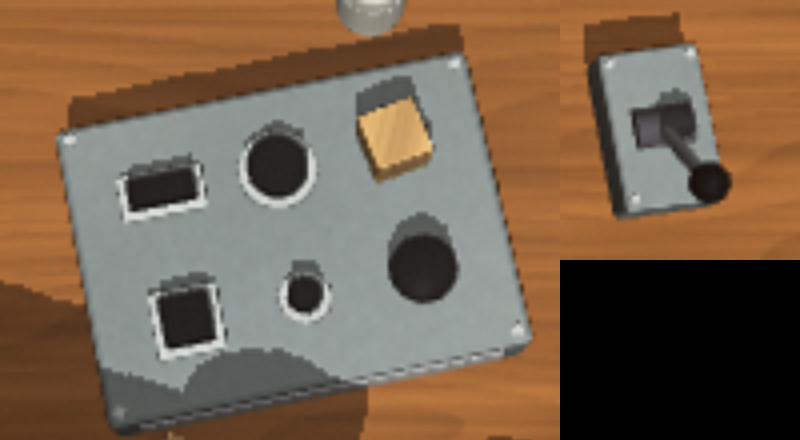

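The numbers are consistent. The box is 111x69 mm at (0.537,-0.308) with yaw 0.13. The ball is at (0.487,-0.316), z 0.125 by triangulation. The desk is 214x288 mm with yaw 0.205. The small button is at (0.540,-0.012). Next I shut the fingers and go to a point behind the ball, high up, turning the jaws +20° to square up with the box.

```bash
python3 -m crank '[[[0,0,0.2,0.32,-0.9,0,0],[0,0,0.2,0.32,-0.9,0,0],[0,0,0.2,0.32,-0.9,0,0],[0,0,0.2,0.32,-0.9,0,0],[0,0,0.2,0.32,-0.9,0,0],[0,0,0.2,0.32,-0.9,0,0],[0,0,0.2,0.32,-0.9,0,0],[0,0,0.2,0.32,-0.9,0,0],[0,0,0.2,0.32,-0.9,0,0],[0,0,0.2,0.32,-0.9,0,0],[0,0,0.2,0.32,-0.9,0,0],[0,0,0.2,0.32,-0.9,0,0],[0,0,0.2,0.32,-0.9,0,0],[0,0,0.2,0.32,-0.9,0,0],[0,0,0.2,0.32,-0.9,0,0],[0,0,0.2,0.32,-0.9,0,0],[0,0,0.2,0.32,-0.9,0,0],[0,0,0.2,0.32,-0.9,0,0],[0,0,0.2,0.32,-0.9,0,0],[0,0,0.2,0.32,-0.9,0,0]]]' 20
python3 - <<'E'
from h import *
s=robot.get_state();print(s["qpos"],cv2.Rodrigues(np.array(s["ee_rot"]))[0].round(3))
E
```

```text
t: 1.77
ee_pos: [0.378, -0.1859, 0.2079]
ee_rot: [-1.569, -0.098, 0.098]
ft_force: [1.2, 0.2, 0.3]
finger_gap: 0.0001
[-4.57224149e-01 -2.18163621e-01 -1.13227163e-01  1.67567948e+00
  8.06690815e-05 -5.82507289e-01] [[ 0.992  0.    -0.125]
 [ 0.125  0.     0.992]
 [ 0.    -1.     0.   ]]
```

```bash
python3 -m crank '[[[0,0,0,0.36,-0.85,0,0],[0,0,0,0.36,-0.85,0,0],[0,0,0,0.36,-0.85,0,0],[0,0,0,0.36,-0.85,0,0],[0,0,0,0,0,-0.5,0],[0,0,0,0,0,-0.6,0],[0,0,0,0,0,-0.6,0],[0,0,0,0,0,-0.45,0],[0,0,0,0,0,0,0]]]'; python3 -m crank '[[[0,0,0,0.3,0.038,0,0],[0,0,0,0.3,0.038,0,0],[0,0,0,0.3,0.038,0,0],[0,0,0,0.3,0.038,0,0],[0,0,0,0.3,0.038,0,0]]]'; python3 -m crank '[[[0,0,0,0.3,0.038,0,0],[0,0,0,0.3,0.038,0,0],[0,0,0,0.3,0.038,0,0],[0,0,0,0.2,0.025,0,0],[0,0,0,0.2,0.025,0,0],[0,0,0,0,0,0,0]]]'
python3 - <<'E'
from h import *
S=robot.grab_frame("scene");T=robot.grab_frame("top")
cv2.imwrite("pics/p1.png",np.hstack([cv2.resize(S[150:270,130:230],None,fx=4,fy=4),cv2.resize(T[180:300,350:450],None,fx=4,fy=4)]))
E
```

```text
t: 2.52
ee_pos: [0.434, -0.3186, 0.1177]
ee_rot: [-1.564, -0.094, 0.102]
ft_force: [-0.6, 0.2, -0.0]
finger_gap: 0.0001
t: 2.93
ee_pos: [0.4977, -0.3119, 0.1229]
ee_rot: [-1.569, -0.1, 0.098]
ft_force: [-0.6, 0.4, -0.3]
finger_gap: 0.0003
t: 3.43
ee_pos: [0.5492, -0.3052, 0.1218]
ee_rot: [-1.568, -0.099, 0.099]
ft_force: [-0.1, -0.4, 1.0]
finger_gap: 0.0
```

View pics/p1.png

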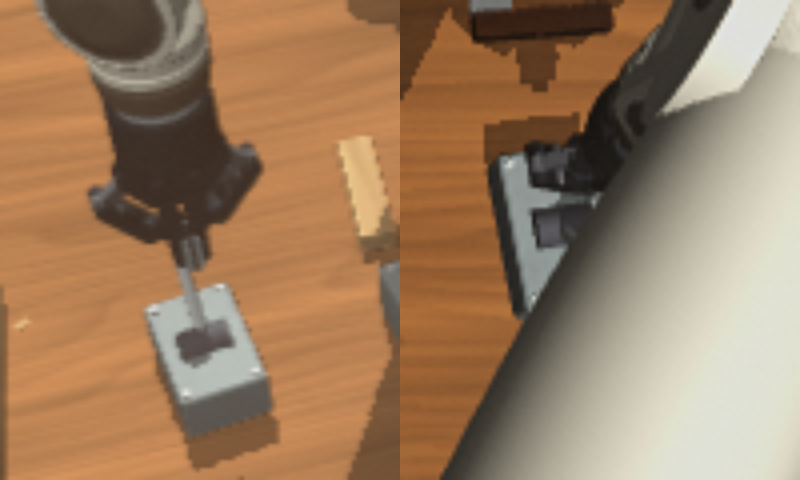

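The crop shows the fingers over the lever's box with the rod rising to ~(187,268), but black on black hides the ball. I check by projecting where the ball should appear.

Run:
```python
from h import *
c=robot.camera_model("scene");s=robot.get_state()
f=lambda X:((np.array(proj(c,X))-[130,150])*4).round()
print("tcp",f(s["ee_pos"]),"t",s["t"],s["ft_force"])
b=np.array([.537,-.308]);d=np.array([.992,.128])
for a in(-.55,-.3,0,.2,.35,.45,.55):
    p=b+d*.1*np.sin(a);print(a,p.round(3),f([*p,.042+.1*np.cos(a)]))
print("pivot",f([*b,.045]))
S=cv2.imread("pics/p1.png");cv2.imwrite("pics/p2.png",cv2.convertScaleAbs(cv2.resize(S[170:370,100:300],None,fx=3,fy=3),alpha=2.5))
```

```text
tcp [192. 281.] t 3.5333 [-0.5136647   0.03901257  0.19290533]
-0.55 [ 0.485 -0.315] [167. 220.]
-0.3 [ 0.508 -0.312] [173. 231.]
0 [ 0.537 -0.308] [183. 253.]
0.2 [ 0.557 -0.305] [190. 273.]
0.35 [ 0.571 -0.304] [197. 290.]
0.45 [ 0.58  -0.302] [201. 302.]
0.55 [ 0.589 -0.301] [205. 314.]
pivot [201. 337.]
```

View pics/p2.png

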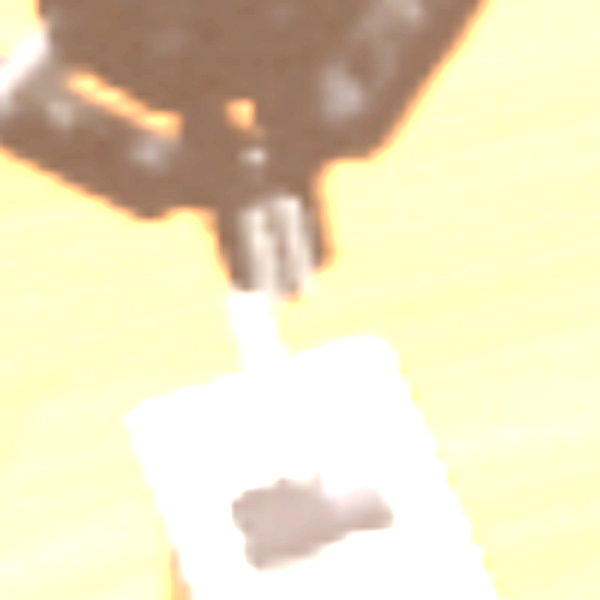

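The ball isn't visible in front of the fingers and the rod still leans up-left, so it's unclear what the lever did. I look with the wrist camera.

Run:
```python
from h import *
c=robot.camera_model("wrist");f=robot.grab_frame("wrist");cv2.imwrite("pics/w1.png",f)
s=robot.get_state();print(s["t"],s["ee_pos"],s["ft_force"],"tcp",proj(c,s["ee_pos"]),"cam",-np.array(c["R"]).T@c["t"])
b=np.array([.537,-.308]);d=np.array([.992,.128])
for a in(-.55,-.3,0,.2,.35,.55):
    p=b+d*.1*np.sin(a);print(a,np.round(proj(c,[*p,.042+.1*np.cos(a)])))
```

```text
3.5833 [ 0.54750233 -0.30554361  0.1220777 ] [-0.40171277  0.33374504  0.23646526] tcp (np.float64(279.0308787505496), np.float64(255.28764500521368)) cam [ 0.46999705 -0.31421947  0.28710219]
-0.55 [276. 132.]
-0.3 [276. 187.]
0 [276. 253.]
0.2 [277. 289.]
0.35 [277. 310.]
0.55 [277. 330.]
```

View pics/w1.png

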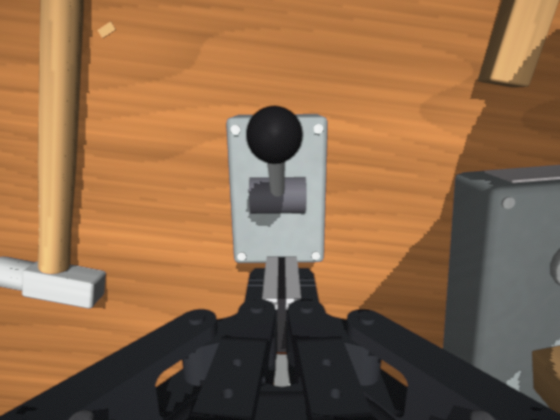

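The wrist view settles it: the ball is still at off, (275,135), near the predicted -0.55 rad position. The fingertips, at ~(280,258), are beyond it, so the push didn't carry the lever. I'll lift over, go back behind it and push again in small steps, watching closely.

```bash
cat > look.py <<'E'
import sys
from h import *
c=robot.camera_model("wrist");s=robot.get_state();f=robot.grab_frame("wrist");cv2.imwrite(f"pics/{sys.argv[1]}.png",f)
print("   look",sys.argv[1],s["ee_pos"].round(4) if hasattr(s["ee_pos"],"round") else s["ee_pos"],np.round(s["ft_force"],1),"tcp",np.round(proj(c,s["ee_pos"])))
E
python3 -m crank '[[[0,0,0,0,0,0.8,0],[0,0,0,0,0,0.8,0],[0,0,0,0,0,0.5,0],[0,0,0,-0.7,-0.088,0,0],[0,0,0,-0.7,-0.088,0,0],[0,0,0,-0.7,-0.088,0,0],[0,0,0,-0.7,-0.088,0,0],[0,0,0,0,0,-0.5,0],[0,0,0,0,0,-0.5,0],[0,0,0,0,0,-0.5,0],[0,0,0,0,0,-0.5,0],[0,0,0,0,0,-0.1,0],[0,0,0,0,0,0,0]]]' 
python3 look.py a0
python3 -m crank '[[[0,0,0,0.3,0.038,0,0],[0,0,0,0.3,0.038,0,0],[0,0,0,0,0,0,0]]]' | grep -E "pos|force"; python3 look.py a1
python3 -m crank '[[[0,0,0,0.3,0.038,0,0],[0,0,0,0,0,0,0]]]'| grep -E "pos|force"; python3 look.py a2
python3 -m crank '[[[0,0,0,0.3,0.038,0,0],[0,0,0,0,0,0,0]]]'| grep -E "pos|force"; python3 look.py a3
python3 - <<'E'
import cv2,numpy as np
I=[cv2.resize(cv2.imread(f"pics/a{i}.png"),(400,300)) for i in range(4)]
cv2.imwrite("pics/am.png",np.vstack([np.hstack(I[:2]),np.hstack(I[2:])]))
E
```

```text
t: 4.67
ee_pos: [0.4346, -0.3192, 0.1212]
ee_rot: [-1.567, -0.097, 0.099]
ft_force: [-1.6, 0.2, 0.1]
finger_gap: -0.0002
   look a0 [ 0.4346 -0.3192  0.1212] [-1.6  0.2  0.1] tcp [279. 256.]
ee_pos: [0.4623, -0.3166, 0.123]
ft_force: [0.4, 0.3, -0.6]
   look a1 [ 0.4623 -0.3166  0.123 ] [ 0.4  0.3 -0.6] tcp [279. 256.]
ee_pos: [0.4734, -0.3149, 0.1222]
ft_force: [0.7, -0.4, 0.7]
   look a2 [ 0.4734 -0.3149  0.1222] [ 0.7 -0.4  0.7] tcp [279. 256.]
ee_pos: [0.485, -0.3134, 0.1219]
ft_force: [0.4, -0.5, 0.2]
   look a3 [ 0.485  -0.3134  0.1219] [ 0.4 -0.5  0.2] tcp [279. 256.]
```

View pics/am.png

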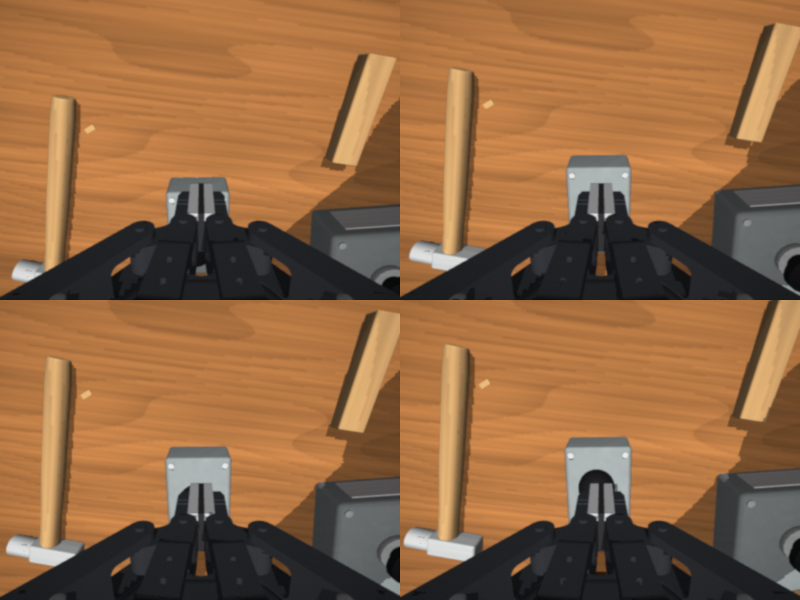

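Still odd: at TCP x=0.485 the ball emerges on the robot side of the tips, at ~(597,480) in the montage, unmoved. So the fingers passed above it and the true tips sit higher than the reported TCP. The scene view also hinted at about 12 mm. I back off, go 24 mm lower and push again.

```bash
python3 -m crank '[[[0,0,0,-0.7,-0.088,0,0],[0,0,0,-0.7,-0.088,0,0],[0,0,0,0,0,-0.3,0],[0,0,0,0,0,-0.3,0],[0,0,0,0,0,0,0]]]' | grep -E "pos|force"
python3 -m crank '[[[0,0,0,0.3,0.038,0,0],[0,0,0,0.3,0.038,0,0],[0,0,0,0.3,0.038,0,0],[0,0,0,0.3,0.038,0,0],[0,0,0,0,0,0,0]]]' | grep -E "pos|force"; python3 look.py b0
python3 -m crank '[[[0,0,0,0.3,0.038,0,0],[0,0,0,0.3,0.038,0,0],[0,0,0,0,0,0,0]]]' | grep -E "pos|force"; python3 look.py b1
python3 - <<'E'
from h import *
S=robot.grab_frame("scene");c=robot.camera_model("scene");cv2.imwrite("pics/bs.png",S);print("tcp scene",proj(c,robot.get_state()["ee_pos"]))
I=[cv2.resize(cv2.imread(f"pics/b{i}.png"),(400,300)) for i in range(2)]
k=cv2.resize(S[160:250,130:250],(400,300),interpolation=cv2.INTER_CUBIC)
k2=cv2.convertScaleAbs(k,alpha=2.5)
cv2.imwrite("pics/bm.png",np.vstack([np.hstack(I),np.hstack([k,k2])]))
E
```

```text
ee_pos: [0.4269, -0.32, 0.0955]
ft_force: [0.2, 0.9, 0.0]
ee_pos: [0.4784, -0.314, 0.0979]
ft_force: [0.2, -0.9, -0.3]
   look b0 [ 0.4784 -0.314   0.0979] [ 0.2 -0.9 -0.3] tcp [279. 256.]
ee_pos: [0.5013, -0.3112, 0.0979]
ft_force: [0.4, -0.4, 0.5]
   look b1 [ 0.5013 -0.3112  0.0979] [ 0.4 -0.4  0.5] tcp [279. 256.]
tcp scene (np.float64(174.9101990659055), np.float64(214.62997864735942))
```

View pics/bm.png

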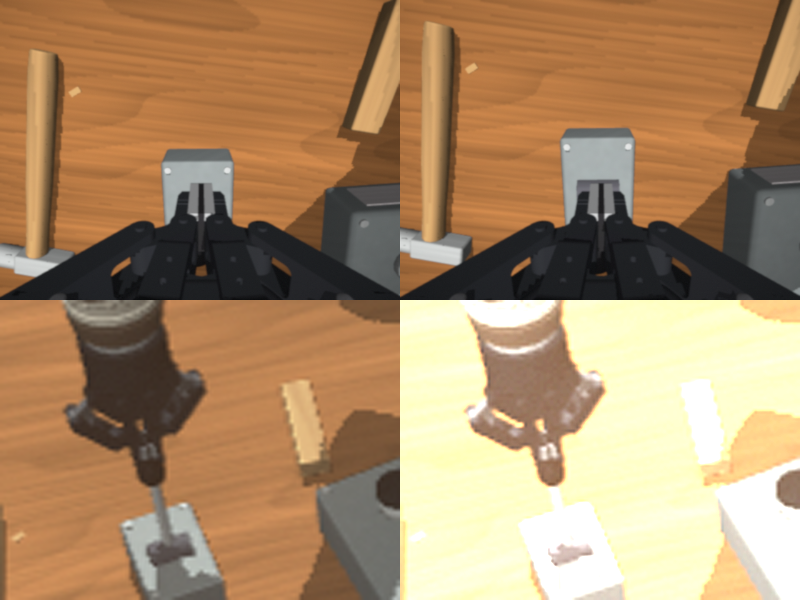

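Now it works: the scene crop shows the black ball on the camera side of the fingers (~(152,472)) with the rod near upright, and no ball behind the tips in the wrist view. I carry on to the stop.

```bash
python3 -m crank '[[[0,0,0,0.3,0.038,0,0],[0,0,0,0.3,0.038,0,0],[0,0,0,0.3,0.038,0,0],[0,0,0,0.3,0.038,0,0],[0,0,0,0,0,0,0]]]' | grep -E "pos|force"
for i in 1; do python3 -m crank '[[[0,0,0,0.1,0.013,0,0],[0,0,0,0,0,0,0]]]' | grep -E "pos|force"; done
python3 -m crank '[[[0,0,0,0.1,0.013,0,0],[0,0,0,0,0,0,0]]]' | grep -E "pos|force"
python3 -m crank '[[[0,0,0,0.1,0.013,0,0],[0,0,0,0,0,0,0]]]' | grep -E "pos|force"
python3 -m crank '[[[0,0,0,0.1,0.013,0,0],[0,0,0,0,0,0,0]]]' | grep -E "pos|force"
```

```text
ee_pos: [0.5484, -0.3052, 0.0977]
ft_force: [0.7, 0.4, -0.1]
ee_pos: [0.5513, -0.3049, 0.098]
ft_force: [0.3, -0.5, -0.8]
ee_pos: [0.5556, -0.3045, 0.0981]
ft_force: [1.0, -0.5, -1.1]
ee_pos: [0.5599, -0.3038, 0.0981]
ft_force: [-0.5, -1.1, -0.1]
ee_pos: [0.5641, -0.3033, 0.098]
ft_force: [-0.1, 1.0, -0.5]
```

```bash
python3 -m crank '[[[0,0,0,0.1,0.013,0,0],[0,0,0,0,0,0,0]]]' | grep -E "pos|force"
python3 -m crank '[[[0,0,0,0.1,0.013,0,0],[0,0,0,0,0,0,0]]]' | grep -E "pos|force"
python3 - <<'E'
from h import *
S=robot.grab_frame("scene");c=robot.camera_model("scene");s=robot.get_state();print("tcp",proj(c,s["ee_pos"]))
b=np.array([.537,-.308]);d=np.array([.992,.128])
for a in(.2,.35,.45,.55): print(a,proj(c,[*(b+d*.1*np.sin(a)),.042+.1*np.cos(a)]))
cv2.imwrite("pics/cs.png",S);cv2.imwrite("pics/cm.png",cv2.convertScaleAbs(cv2.resize(S[180:255,140:220],None,fx=8,fy=8,interpolation=cv2.INTER_CUBIC),alpha=1.6))
E
```

```text
ee_pos: [0.5666, -0.303, 0.098]
ft_force: [-8.7, -0.4, 2.0]
ee_pos: [0.5671, -0.3029, 0.0979]
ft_force: [-26.0, -2.0, 8.3]
tcp (np.float64(180.9603200268114), np.float64(229.80454993392442))
0.2 (np.float64(177.60845790363365), np.float64(218.27129920122707))
0.35 (np.float64(179.1565811132565), np.float64(222.4936832805053))
0.45 (np.float64(180.21236415616517), np.float64(225.49290647883402))
0.55 (np.float64(181.2727715590812), np.float64(228.5996393298202))
```

View pics/cm.png

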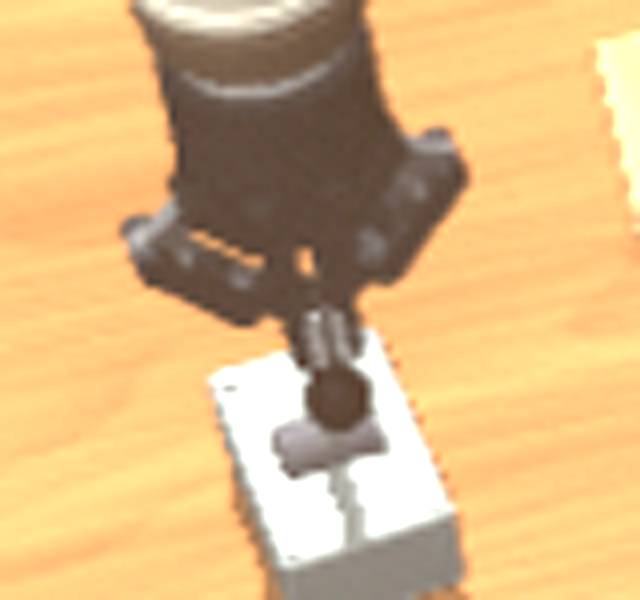

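At x=0.567 the force rose to 26 N against the stop. The ball shows at crop (338,398), which is pixel (182,229.7), against a prediction of (181.3,228.6) for fully over. Now I back off, lift and go beyond the small button for one close look.

```bash
python3 -m crank '[[[0,0,0,-0.4,-0.05,0,0],[0,0,0,-0.4,-0.05,0,0],[0,0,0,0,0,0.65,0],[0,0,0,0,0,0.65,0],[0,0,0,0,0,0.65,0],[0,0,0,0,0,0.65,0],[0,0,0,0.15,0.8,0,0],[0,0,0,0.15,0.8,0,0],[0,0,0,0.15,0.8,0,0],[0,0,0,0.15,0.8,0,0],[0,0,0,0.15,0.8,0,0],[0,0,0,0.15,0.8,0,0],[0,0,0,0.15,0.8,0,0],[0,0,0,0.15,0.8,0,0],[0,0,0,0.15,0.8,0,0],[0,0,0,0,0,0,0],[0,0,0,0,0,0,0]]]'
python3 look.py d0
python3 - <<'E'
from h import *
c=robot.camera_model("wrist");I=cv2.imread("pics/d0.png")
print("pred",proj(c,[.540,-.012,.082]))
u0,v0=map(int,proj(c,[.540,-.012,.082]))
g=cv2.cvtColor(I,cv2.COLOR_BGR2GRAY)
n,l,s,cc=cv2.connectedComponentsWithStats((g<45).astype('uint8'))
for i in range(1,n):
    if 200<s[i,4]<20000: print(s[i,4],s[i,2:4],cc[i].round(1),ray(c,*cc[i],.082).round(4))
E
```

```text
t: 9.57
ee_pos: [0.5942, -0.0164, 0.2022]
ee_rot: [-1.568, -0.101, 0.1]
ft_force: [0.6, -0.5, -0.3]
finger_gap: -0.0001
   look d0 [ 0.5942 -0.0164  0.2022] [ 0.6 -0.5 -0.3] tcp [279. 256.]
pred (np.float64(295.35577728877627), np.float64(130.57370757589413))
1723 [44 43] [392.9 120.7] [0.5226 0.0638 0.082 ]
1788 [54 53] [196.1 140.8] [ 0.5582 -0.0904  0.082 ]
548 [25 27] [295.  128.9] [ 0.5387 -0.0125  0.082 ]
1570 [44 46] [301.3 230.6] [0.6243 0.0051 0.082 ]
1138 [52 25] [390.6 224.3] [0.6088 0.0813 0.082 ]
```

View pics/d0.png

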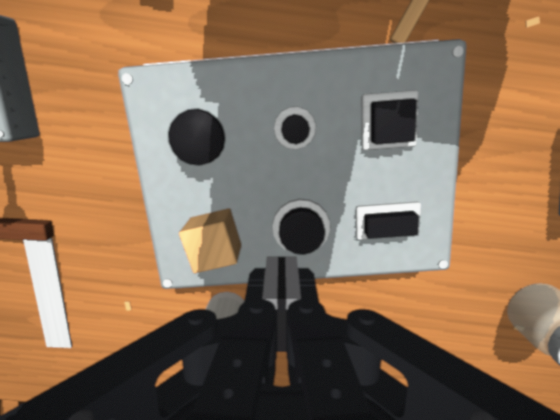

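Wrist view: small button with collar at (295,129), giving (0.5387,-0.0125), within 2 mm of the first estimate. The mushroom is at (196,137) and the square at (393,121), both well clear. I go over it and descend, slowly near the cap.

```bash
python3 -m crank '[[[0,0,0,-0.46,0.033,0,0],[0,0,0,-0.46,0.033,0,0],[0,0,0,-0.46,0.033,0,0],[0,0,0,0,0,-0.6,0],[0,0,0,0,0,-0.6,0],[0,0,0,0,0,-0.6,0],[0,0,0,0,0,-0.5,0],[0,0,0,0,0,0,0],[0,0,0,0,0,0,0]]]'| grep -E "pos|force"
python3 -m crank '[[[0,0,0,0,0,-0.1,0],[0,0,0,0,0,-0.1,0],[0,0,0,0,0,-0.1,0],[0,0,0,0,0,0,0],[0,0,0,0,0,0,0]]]'| grep -E "pos|force"
python3 - <<'E'
from h import *
S=robot.grab_frame("scene");c=robot.camera_model("scene");s=robot.get_state();p=s["ee_pos"]
f=lambda X:(np.array(proj(c,X))-[232,165])*8
print(p,"tcp",f(p),"button",f([.5387,-.0125,.082]))
cv2.imwrite("pics/e.png",cv2.convertScaleAbs(cv2.resize(S[165:240,232:312],None,fx=8,fy=8,interpolation=cv2.INTER_CUBIC),alpha=1.8))
E
```

```text
ee_pos: [0.5379, -0.0152, 0.1099]
ft_force: [0.3, 0.1, -0.5]
ee_pos: [0.5385, -0.0143, 0.0982]
ft_force: [0.4, 1.2, 0.6]
[ 0.53855525 -0.01428299  0.09832377] tcp [305.35320732 309.49506811] button [310.38920955 336.92127927]
```

View pics/e.png

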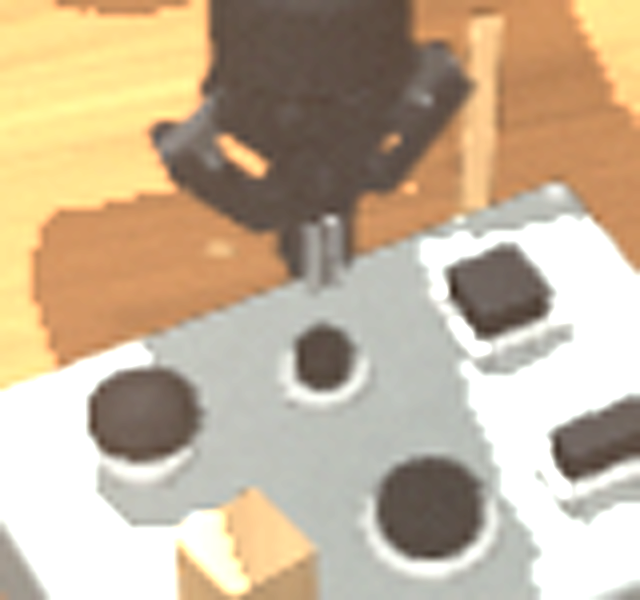

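The scene crop shows the tips at (325,285) directly above the small button's cap at (323,345). They hang about 19 mm higher over it than the TCP reading says, as at the lever. I expect contact near TCP z≈0.063, so I go down step by step on force.

```bash
python3 -m crank '[[[0,0,0,0,0.04,-0.2,0],[0,0,0,0,0,-0.2,0],[0,0,0,0,0,-0.2,0],[0,0,0,0,0,0,0],[0,0,0,0,0,0,0]]]'| grep -E "pos|force"
python3 -m crank '[[[0,0,0,0,0,-0.1,0],[0,0,0,0,0,0,0],[0,0,0,0,0,0,0]]]'| grep -E "pos|force"
python3 -m crank '[[[0,0,0,0,0,-0.05,0],[0,0,0,0,0,0,0],[0,0,0,0,0,0,0]]]'| grep -E "pos|force"
python3 -m crank '[[[0,0,0,0,0,-0.05,0],[0,0,0,0,0,0,0],[0,0,0,0,0,0,0]]]'| grep -E "pos|force"
python3 -m crank '[[[0,0,0,0,0,-0.05,0],[0,0,0,0,0,0,0],[0,0,0,0,0,0,0]]]'| grep -E "pos|force"
```

```text
ee_pos: [0.5379, -0.0127, 0.0732]
ft_force: [-0.2, 0.1, 0.5]
ee_pos: [0.5384, -0.0127, 0.0701]
ft_force: [0.4, -0.4, -0.2]
ee_pos: [0.5385, -0.0127, 0.0681]
ft_force: [0.6, -0.6, -0.2]
ee_pos: [0.5384, -0.0127, 0.0659]
ft_force: [-0.2, -0.6, -0.5]
ee_pos: [0.5384, -0.0127, 0.0639]
ft_force: [0.7, -0.4, 0.7]
```

```bash
python3 -m crank '[[[0,0,0,0,0,-0.05,0],[0,0,0,0,0,0,0],[0,0,0,0,0,0,0]]]'| grep -E "pos|force"
python3 -m crank '[[[0,0,0,0,0,-0.05,0],[0,0,0,0,0,0,0],[0,0,0,0,0,0,0]]]'| grep -E "pos|force"
python3 -m crank '[[[0,0,0,0,0,-0.04,0],[0,0,0,0,0,0,0],[0,0,0,0,0,0,0]]]'| grep -E "pos|force"
python3 -m crank '[[[0,0,0,0,0,0,0]]]'| grep -E "pos|force"
```

```text
ee_pos: [0.5384, -0.0127, 0.062]
ft_force: [0.0, 0.3, -0.1]
ee_pos: [0.5384, -0.0127, 0.0599]
ft_force: [-1.1, 0.3, 0.1]
ee_pos: [0.5386, -0.0127, 0.0586]
ft_force: [0.7, 0.6, 1.1]
ee_pos: [0.5386, -0.0127, 0.0586]
ft_force: [0.1, -0.3, 0.7]
```

```bash
python3 -m crank '[[[0,0,0,0,0,-0.04,0],[0,0,0,0,0,0,0],[0,0,0,0,0,0,0]]]'| grep -E "pos|force"
python3 -m crank '[[[0,0,0,0,0,-0.04,0],[0,0,0,0,0,0,0],[0,0,0,0,0,0,0]]]'| grep -E "pos|force"
python3 -m crank '[[[0,0,0,0,0,0,0]]]'| grep -E "pos|force"
python3 - <<'E'
from h import *
S=robot.grab_frame("scene");cv2.imwrite("pics/g.png",cv2.convertScaleAbs(cv2.resize(S[165:240,232:312],None,fx=8,fy=8,interpolation=cv2.INTER_CUBIC),alpha=1.8))
E
```

```text
ee_pos: [0.5386, -0.0127, 0.0569]
ft_force: [0.4, -0.3, 2.3]
ee_pos: [0.5386, -0.0127, 0.0553]
ft_force: [1.1, 0.5, 3.0]
ee_pos: [0.5386, -0.0127, 0.0554]
ft_force: [0.9, -0.9, 2.2]
```

View pics/g.png

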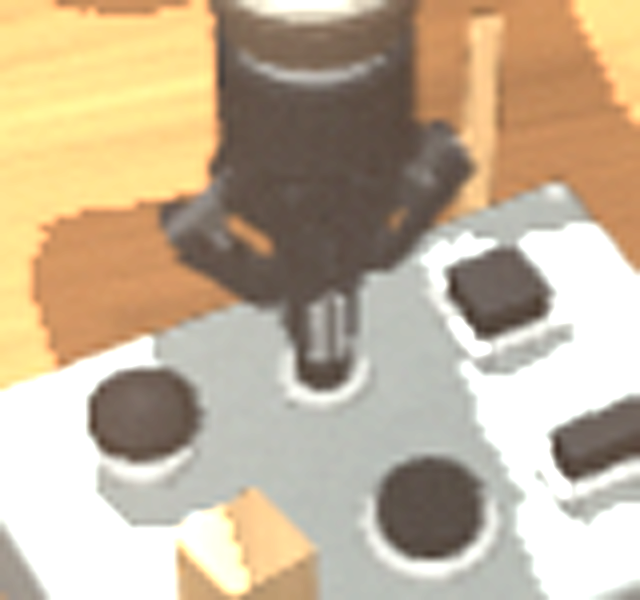

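The tips sit on the small button's cap (~(325,355) in the crop), with about 2.5 N, so it is around 2 mm in. 4 mm more should bring it to about 6 mm and 4 N.

```bash
python3 -m crank '[[[0,0,0,0,0,-0.05,0],[0,0,0,0,0,0,0],[0,0,0,0,0,0,0]]]'| grep -E "pos|force"
python3 -m crank '[[[0,0,0,0,0,-0.05,0],[0,0,0,0,0,0,0],[0,0,0,0,0,0,0]]]'| grep -E "pos|force"
for i in 1 2 3; do python3 -m crank '[[[0,0,0,0,0,0,0]]]'| grep force; done
```

```text
ee_pos: [0.5386, -0.0127, 0.0533]
ft_force: [1.1, -0.3, 3.3]
ee_pos: [0.5386, -0.0127, 0.0513]
ft_force: [0.9, -0.7, 4.9]
ft_force: [1.6, 0.4, 4.2]
ft_force: [1.0, -0.8, 4.1]
ft_force: [2.1, -0.2, 5.6]
```

```bash
python3 -m crank '[[[0,0,0,0,0,-0.03,0],[0,0,0,0,0,0,0],[0,0,0,0,0,0,0]]]'| grep -E "pos|force"
python3 -m crank '[[[0,0,0,0,0,0.2,0],[0,0,0,0,0,0.3,0],[0,0,0,0,0,0.5,0],[0,0,0,0,0,0.8,0],[0,0,0,0,0,0.9,0],[0,0,0,0,0,0.9,0],[0,0,0,0,0,0.5,0],[0,0,0,-0.5,0.5,0.3,0],[0,0,0,-0.7,0.7,0,0],[0,0,0,-0.7,0.7,0,0],[0,0,0,-0.7,0.7,0,0],[0,0,0,-0.7,0.7,0,0],[0,0,0,-0.7,0.7,0,0],[0,0,0,-0.7,0.7,0,0],[0,0,0,0,0,0,0],[0,0,0,0,0,0,0]]]'
python3 - <<'E'
from h import *
S=robot.grab_frame("scene");T=robot.grab_frame("top")
cv2.imwrite("pics/f.png",np.vstack([np.hstack([cv2.resize(S[160:280,140:340],(500,300)),cv2.resize(T[170:270,370:420],(150,300))]),cv2.resize(T[165:275,210:425],(650,290))[:290]]))
E
```

```text
ee_pos: [0.5386, -0.0127, 0.0508]
ft_force: [-1.6, -0.2, 9.6]
t: 16.05
ee_pos: [0.349, 0.1764, 0.2268]
ee_rot: [-1.568, -0.102, 0.102]
ft_force: [0.4, -0.5, 0.3]
finger_gap: 0.0
```

The picture allowance is used up, so I check the end state numerically.

Run:
```python
from h import *
T=robot.grab_frame("top");T0=cv2.imread("pics/top0.png");c=robot.camera_model("top")
print("ball on pred",proj(c,[.589,-.301,.127]))
for n,I in(("before",T0),("now",T)):
    g=cv2.cvtColor(I,cv2.COLOR_BGR2GRAY);k,l,s,cc=cv2.connectedComponentsWithStats((g<45).astype('uint8'))
    for i in range(1,k):
        x,y=cc[i]
        if 30<s[i,4]<400 and 225<x<420 and 170<y<265: print(n,s[i,4],s[i,2:4],cc[i].round(1),ray(c,x,y,.127).round(3))
d=cv2.absdiff(T,T0).max(2)>60;ys,xs=np.where(d[100:330]);k,l,s,cc=cv2.connectedComponentsWithStats(d.astype('uint8'))
print("changes",[(s[i].tolist()) for i in range(1,k) if s[i,4]>40])
robot.close_job()
```

```text
ball on pred (np.float64(393.71054937176706), np.float64(211.323466235918))
before 172 [14 15] [273.8 201.1] [0.616 0.007 0.127]
before 126 [17 11] [244.8 206.9] [0.601 0.081 0.127]
before 211 [17 17] [310.3 226.5] [ 0.549 -0.086  0.127]
before 99 [ 9 37] [376.1 239.7] [ 0.515 -0.252  0.127]
before 57 [8 9] [280.5 233.2] [ 0.532 -0.01   0.127]
before 150 [14 14] [251.1 239.3] [0.516 0.064 0.127]
before 81 [11 10] [401.9 250.3] [ 0.488 -0.316  0.127]
now 40 [28  6] [379.4 188.2] [ 0.651 -0.267  0.127]
now 175 [15 15] [273.8 201. ] [0.616 0.007 0.127]
now 130 [17 11] [244.9 206.9] [0.601 0.081 0.127]
now 79 [10 10] [393.7 210.7] [ 0.591 -0.301  0.127]
now 216 [17 17] [310.3 226.6] [ 0.549 -0.086  0.127]
now 101 [ 9 37] [376.  239.3] [ 0.516 -0.252  0.127]
now 57 [8 9] [280.5 233.2] [ 0.532 -0.01   0.127]
now 160 [15 15] [251.1 239.3] [0.517 0.064 0.127]
changes [[57, 113, 232, 307, 30241], [378, 190, 9, 19, 81], [387, 206, 13, 25, 128], [159, 230, 20, 24, 232], [393, 241, 15, 15, 114], [280, 257, 58, 100, 3187], [233, 313, 23, 12, 62], [306, 362, 15, 56, 487], [257, 414, 42, 6, 106]]
the job is handed in; nothing more can be done
```

I pushed the long lever fully over to its stop, then pressed the small round button in with the shut fingertips, let it spring back, withdrew and handed the job in at about 16 s.

- **Lever:** At the stop the wrist force rose to 26 N. At the end the top camera put the ball at (0.591, -0.301); fully over is (0.589, -0.301).
- **Button:** The force grew from about 2.5 N to about 4.7 N, then to 9.6 N as it bottomed, so it went past half-way. Afterwards its cap showed at the same pixel as at the start. The force was back to noise level, with the tool about 0.27 m away.
- **Other buttons:** The wide, square, bar and mushroom buttons showed unmoved in the last top picture.

**What went wrong or disagreed:**
- My first two pushes at the lever passed over the ball without moving it. The fingertips sit about 19 mm higher than the reported TCP, so I pushed again 24 mm lower.
- My last picture could not be viewed because the 12-picture limit was reached. The final check was numeric only.
- That check compared the top picture with the first one. It showed changes around the arm and its shadow, and one of those spots is at the short lever. I took that for shadow, since the arm never went near it, but did not confirm it. I did not check the loose things one by one.

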